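# Close the parts shaker and hold its run dial at the third click

### The arm

A 6-joint arm with a two-finger parallel gripper is mounted at the origin on the work surface. World frame = base frame: x ahead of the robot, y to its left, z up, the work surface at z = 0. Lengths are in m, angles in degrees, forces in N, time in s.
With the tool pointing down it reaches from about 0.25 to 0.725 m from the base axis. Payload 4 kg.
Tool frame: the origin (TCP) lies between the finger pads; the fingertips stand 19 mm ahead of it and the grasp point (between the pads) is the TCP (arm.tips_ahead is the distance from the TCP to the fingertips, in m); z points along the fingers, y is the line along which they close (so a half turn about z gives the same grasp; the last joint's range is limited). The gripper opens to 85 mm and grips with 20 to 120 N. Pads are 22 mm wide; open, the fingers measure 114 mm over their backs; the gripper's body (76 mm by 85 mm) begins 54 mm behind the grasp point. The pads swing forward as they close: fully open they stand 13 mm farther back than shut.
Start: joints at [72.365, 13.785, 0.286, 76.501, 0, 90], TCP at [0.151, 0.477, 0.25] pointing down, gripper open.
Joint ranges: [-155.79, 155.79], [-60.16, 107.12], [-62.33, 73.08], [-114, 123.19], [-81.49, 82.49], [-180, 180]. Speed limits (degrees/s): [159.86, 159.86, 180, 180, 180, 180].

### API

Orientations are given as a 3x3 rotation matrix whose columns are the frame's x, y, z axes.
In Python, from workcell import readout, cams, ticket, nets, arm gives the robot as it stands.
- The arm moves only by the tool send_rows, never from a script. Its argument "series" is a list that holds one entry, the list of rows, each a list of 4 numbers: the shift along the world's x, y, z in cm, then the turn about the world's z in rad. A call has 1 to 20 rows; each row shifts and turns the commanded pose from where the row before left it; what a row does not reach is not made up. A row lasts 1/8 s, in which the tool goes at most 62.5 mm and 10.7 degrees, less where a joint would pass 70% of its speed; a pose out of reach is approached as far as the arm can. A call with a gripper value outside its range is refused whole. "jaw" is the finger opening in cm, from 0 to 8.54, set as the call begins (left out, the last holds). The fingers move at their own pace and stop on an object; "grip_force" is the grip in N (left out, the last holds). Time passes only in rows, so rows that do not move let the fingers close. It gives the time, the measured TCP pose, the force, the opening and the grip force at its end, in the units of the state.
- readout.observe(): the state, without advancing time (a new reading comes with each control period).
- cams.grab_frame(name): name is "side" or "top" or "wrist"; returns a dict with "img" (480x640x3 uint8, blue, green, red), "range_z" (480x640 float32, m along the optical axis (not along the pixel's ray), 0 where there is no reading), "camera_matrix" (3x3 intrinsics, pixels), "position" and "attitude" of the camera in the world. Camera axes: x right, y down, z forward; pixel columns grow to the right and rows downward; lengths in m; the calibration is good to about 2 mm. A picture is of the moment at which its call begins.
- ticket.sign_off(): hands the job in; it is judged then, once.
Trained networks look in a picture, given as the dict that the camera call returned (one of the last four; its "shot" number tells which), for a name from the list of things; names that differ only in an ending like _2 or _b are one class to them, and where a whole thing is asked for, a point or a joint stands for the part that bears it (a point fixed in the world has none). Each returns a list of dicts, best first, with "confidence" (0 to 1); they miss things now and then, are a little off and sometimes report something else, mostly with a low value. They report only what shows in the picture. A call takes as long as a camera call. They do not tell look-alikes from the thing itself.
- nets.spot_in(thing, picture): "xyz" ([x, y, z] in m, in world coordinates, good to about 4 mm: the middle of the surface that is visible of it).
- nets.spot_point(thing, picture): "xyz" ([x, y, z] in m, in world coordinates, good to about 4 mm: a listed point, or the origin of a listed thing).
The state is a dict: "time_s": time; "qpos": joint angles; "joint_velocities": joint speeds; "effort": joint torques, N m; "tcp_pos": TCP position; "eef_rot": TCP orientation; "contact_force": force on the tool from outside, world axes, zero at the start; "torque": the same for the moment, N m; "grip_width": finger opening in m; "grasp_force": force on a finger pad.
Only numpy, scipy, OpenCV 4.12 (cv2) and the standard library are available. Lean on these libraries where they do the work, as an engineer would, in place of code of your own. Each camera call takes 0.05 s, during which the arm holds its last target. There are 200 camera calls.

### The job

Close the small parts shaker on the counter: fold its narrow lid flap down flat first, and only then the wide flap down flat over it. Then take the bar of the dial on the control pod, turn it clockwise (seen from above) past its first two clicks to the third, no further, and finish while still holding it there with the fingers, because its spring turns it back as soon as it is let go. Leave the funnel, the hex key and the chrome clip where they are.

Things in the scene. Friction and masses are not known exactly. Their poses are not given: they have to be found in the camera images.
- shaker: parts shaker, fixed: open aluminium bin on a grey foot, 210 x 180 mm (its x, y), rim 90 mm high; origin at the centre of its underside, z up. Two 5 mm thick aluminium lid flaps, 190 mm along x, stand open on its long sides, leaning slightly outward: the narrow one (80 mm from hinge to free edge) on the +y side, the wide one (110 mm) on the -y side. Shut they lie level, wide over narrow
- narrow_hinge (a point): middle of the hinge line of the narrow flap, 90 mm above the counter, at y = +85 mm of the shaker; shut, the flap reaches from here along the shaker's -y with its top face 5 mm above this point. Axes as the shaker's
- wide_hinge (a point): middle of the hinge line of the wide flap, 97 mm above the counter, at y = -85 mm of the shaker; shut, the flap reaches from here along the shaker's +y with its top face 5 mm above this point. Axes as the shaker's
- narrow_flap (a joint): angle of the narrow flap, rad: 0 shut flat (stop), 1.57 upright, more leans outward (starts 1.65 to 1.95, stop 2.1). Stiff friction hinge: stays where it is left; about 0.2 N m moves it. Pushing its outer face inward and down shuts it
- wide_flap (a joint): angle of the wide flap, rad, same meaning, starts and hinge as the narrow flap
- pod: control pod, fixed: grey box 120 x 120 x 50 mm, a black dial on top; origin at the centre of its underside, z up; the dial's axis is vertical through the origin. White marks round the dial show the places of its pointer: rest (towards the pod's +x), first, second and, longer, third click, 0.35 rad apart clockwise
- dial_grip (a point): point on the dial's axis at which to grip its bar, 83 mm above the counter; axes as the pod's (does not turn with the dial). The dial is a disc, 62 mm across, top 62 mm above the counter, carrying an upright bar 56 mm long, 12 mm thick, from 62 to 94 mm above the counter; at rest the bar lies along the pod's x, a white pointer line on its +x half
- dial (a joint): angle of the dial, rad, from 0 at rest, growing clockwise seen from above; clicks at 0.35, 0.70 and 1.05, stop at 1.40. A spring turns it back to 0 when let go (0.03 N m at rest, 0.11 N m at the third click); the clicks add or take 0.025 N m and never hold it alone
- funnel: loose yellow plastic funnel standing on its mouth, 104 mm across, 115 mm high, origin under its centre; not part of the job
- hex_key: loose steel hex key lying flat, 100 x 30 mm, 8 mm thick, origin under the middle of the long leg; not part of the job
- clip: loose chrome clip, 50 x 22 mm, 21 mm high, origin under its centre; not part of the job
There are look-alikes about, which are no part of the job. Of the things like the pod, leave any that is green or red; of the rest the larger one is meant.

How it is judged (in metres and radians):
On the way, in this order (a step that is already met when the one before it is completed fails the run):
1. the narrow flap is folded down while the wide flap still stands open (value of joint narrow_flap below 0.1 rad and value of joint wide_flap above 0.8 rad), for 0.1 s.
2. the wide flap is folded down over the narrow flap (value of joint each of narrow_flap, wide_flap below 0.1 rad), for 0.2 s.
3. with both flaps shut, the dial is held at the third click by the fingers (all of step 2 and contact force between the fingers and pod above 0.5 N and value of joint dial between 0.93 and 1.17 rad), for 0.3 s.
At the end, for the whole second after the job is handed in: Both flaps are shut (within 0.1 rad of flat) and the fingers still hold the dial at the third click (1.05 rad, within 0.12) at rest, pressing on it with more than 0.5 N (all of step 3 and velocity of joint dial between -0.1 and 0.1 rad/s); the arm keeps its last pose, push and grip.
It fails at once if the dial is turned well past the third click (over 1.27 rad) (value of joint dial above 1.27 rad).
It fails at once if the dial is turned past its first click before both flaps are down (value of joint dial above 0.5 rad and value of joint any of narrow_flap, wide_flap above 0.2 rad).
It fails at once if the funnel, hex key or clip is moved by more than 30 mm (distance of any of funnel, hex_key, clip from where it was at the start of the episode above 0.03 m).
It also fails if it takes over 64 s, if anything falls off the work surface, if the arm or the gripper's body presses on something with over 40 N, if the wrist force passes 120 N, or if a joint passes its speed limit or range.

## Working session

There is one attempt and no reset: what is moved stays moved. The work goes in short steps, Python scripts to look and compute and a tool call to move; the robot and the scene stay as the last step left them, time stands still between calls to the robot, and variables do not carry over. Pictures are saved under pics/ and viewed, at most 10 in all, crops included, and the job is handed in when it is done.

Besides the shell and the picture viewer there is one more tool, called after "Call:" in YAML: its name, and indented under it one key for each argument. send_rows: Moves the arm, as the interface text tells. Its arguments: {"type":"object","properties":{"series":{"type":"array"},"jaw":{"type":"number"},"grip_force":{"type":"number"}},"required":["series"]}

```bash
mkdir -p pics
cat > h.py <<'E'
import numpy as np, cv2
from workcell import readout, cams, ticket, nets, arm
def world(f,u,v,z=None):
    z=f["range_z"][int(v),int(u)] if z is None else z
    K=np.array(f["camera_matrix"]); p=np.linalg.inv(K)@[u,v,1]*z
    return np.array(f["attitude"])@p+np.array(f["position"])
def st():
    s=readout.observe(); print(s["time_s"],np.round(s["tcp_pos"],4),np.round(s["contact_force"],1),np.round(s["qpos"],1),round(s["grip_width"],4),s["grasp_force"]); return s
E
python3 - <<'E'
from h import *
s=st(); print(s["eef_rot"])
ims=[]
for n in ["top","side"]:
    f=cams.grab_frame(n); ims.append(f["img"]); cv2.imwrite(f"pics/{n}0.png",f["img"]); print(n,np.round(f["position"],3),np.round(f["attitude"],3).tolist())
    for t in ["narrow_hinge","wide_hinge","shaker","dial_grip","pod","funnel","hex_key","clip"]:
        for r in nets.spot_point(t,f)[:4]: print(t,np.round(r["xyz"],3),round(r["confidence"],2))
E
```

```text
0.0 [0.1513 0.4759 0.2494] [ 0.  -0.6  0.5] [72.4 13.8  0.2 76.5 -0.  90. ] 0.0855 0.0
[[-9.52998851e-01  3.02973254e-01 -6.30081986e-04]
 [ 3.02973909e-01  9.52996742e-01 -2.00498628e-03]
 [-6.99113766e-06 -2.10164803e-03 -9.99997792e-01]]
top [ 0.435 -0.063  0.991] [[-0.014, -0.986, 0.163], [-1.0, 0.017, 0.014], [-0.016, -0.163, -0.986]]
narrow_hinge [0.56  0.272 0.089] 0.8
wide_hinge [0.531 0.105 0.097] 0.86
wide_hinge [ 0.365 -0.043  0.001] 0.7
shaker [0.55  0.182 0.004] 0.73
dial_grip [ 0.587 -0.209  0.083] 0.83
dial_grip [ 0.416 -0.2    0.058] 0.74
dial_grip [ 0.638 -0.385  0.063] 0.71
dial_grip [ 0.81  -0.241  0.079] 0.7
pod [ 0.641 -0.384 -0.   ] 0.95
pod [ 0.42  -0.197  0.004] 0.82
pod [ 0.588 -0.215 -0.001] 0.63
funnel [ 0.768 -0.046  0.002] 0.74
hex_key [ 0.363 -0.042  0.002] 0.86
clip [ 0.756  0.147 -0.   ] 0.75
side [0.258 0.453 0.642] [[-0.827, -0.386, 0.409], [-0.562, 0.551, -0.617], [0.013, -0.74, -0.673]]
narrow_hinge [0.561 0.274 0.089] 0.89
wide_hinge [0.532 0.105 0.094] 0.56
shaker [ 0.543  0.189 -0.001] 0.87
dial_grip [ 0.416 -0.2    0.062] 0.91
dial_grip [ 0.639 -0.382  0.062] 0.81
dial_grip [ 0.589 -0.208  0.079] 0.69
dial_grip [ 0.808 -0.236  0.083] 0.62
pod [ 0.59  -0.211 -0.001] 0.92
pod [ 0.643 -0.385 -0.004] 0.78
pod [ 0.808 -0.239 -0.002] 0.73
pod [ 0.42  -0.198  0.   ] 0.71
funnel [ 0.768 -0.046 -0.002] 0.68
funnel [ 0.36  -0.037  0.003] 0.4
hex_key [ 0.358 -0.038  0.003] 0.8
clip [ 0.76   0.148 -0.   ] 0.8
```

View pics/top0.png

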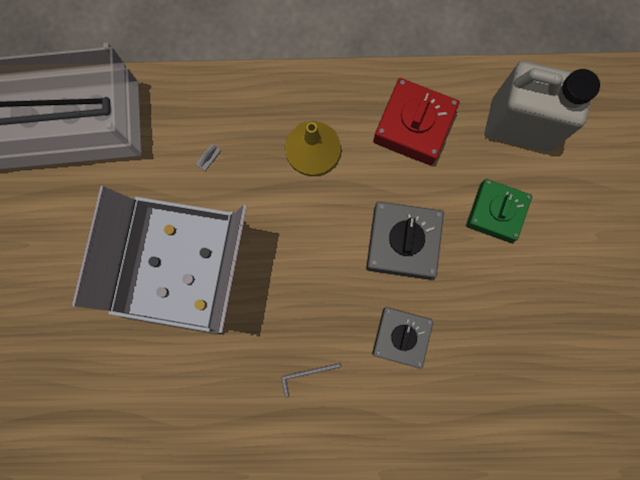

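View pics/side0.png

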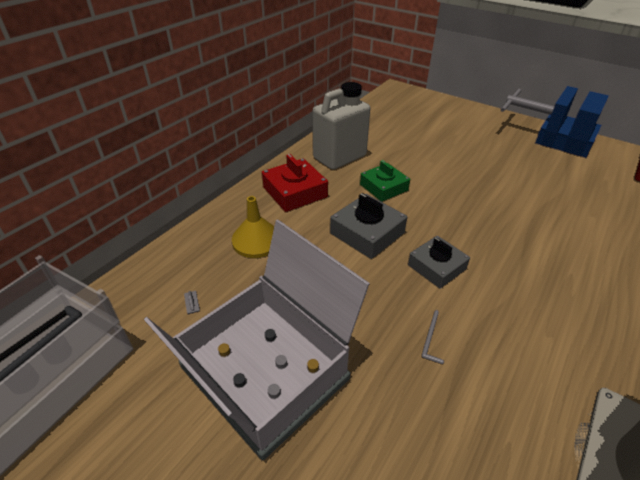

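The top view shows the meant pod, the larger grey one, at about (407,238). The narrow flap is on the left (+y), leaning out, with the wide flap on the right. The side view agrees. Next I close the fingers and go outside the narrow flap.

Call:
send_rows:
  series:
    - [[3.5, -1.0, 0, 0.012], [3.5, -1.0, 0, 0.012], [3.5, -1.0, 0, 0.012], [3.5, -1.0, 0, 0.012], [3.5, -1.0, 0, 0.012], [3.5, -1.0, 0, 0.012], [3.5, -1.0, 0, 0.012], [3.5, -1.0, 0, 0.012], [3.5, -1.0, 0, 0.012], [3.5, -1.0, 0, 0.012], [3.5, -1.0, 0, 0.012], [3.5, -1.0, 0, 0.012], [0, 0, 0, 0]]
  jaw: 0
  grip_force: 30

```text
time_s: 2.52
tcp_pos: [0.5736, 0.3551, 0.2489]
eef_rot: [[-0.986, 0.166, -0.001], [0.166, 0.986, -0.001], [0.0, -0.001, -1.0]]
contact_force: [-0.7, -0.2, -0.5]
grip_width: 0.0
grasp_force: 0.0
```

Run:
```python
from h import *
s=st(); print(np.round(s["eef_rot"],3), arm.tips_ahead)
f=cams.grab_frame("top")
for t in ["narrow_hinge","wide_hinge","shaker","pod","dial_grip"]:
    for r in nets.spot_point(t,f)[:3]: print(t,np.round(r["xyz"],3),round(r["confidence"],2))
# pod yaw from grey box top at z~0.05
img=f["img"]; 
P=np.array([[world(f,u,v) for u in range(350,460)] for v in range(190,290)])
m=((P[...,2]>.045)&(P[...,2]<.055)).astype(np.uint8)
n,l,stt,c=cv2.connectedComponentsWithStats(m); i=1+np.argmax(stt[1:,4])
q=P[l==i][:,:2].astype(np.float32); print(cv2.minAreaRect(q))
b=P[(P[...,2]>.085)&(P[...,2]<.1)]; print("bar",len(b),b.mean(0)); 
w,V=np.linalg.eigh(np.cov(b[:,:2].T)); print(V[:,1],w**.5)
```

```text
2.525 [0.5736 0.3551 0.2489] [-0.7 -0.2 -0.5] [31.8 35.1 32.5 87.5 -0.  41.3] 0.0 0.0
[[-0.986  0.166 -0.001]
 [ 0.166  0.986 -0.001]
 [ 0.    -0.001 -1.   ]] 0.019
narrow_hinge [0.56  0.273 0.091] 0.68
wide_hinge [0.53  0.104 0.099] 0.73
shaker [0.55  0.184 0.001] 0.59
pod [ 0.589 -0.211 -0.001] 0.8
pod [ 0.419 -0.198  0.002] 0.65
pod [ 0.806 -0.238  0.002] 0.59
dial_grip [ 0.585 -0.211  0.086] 0.93
dial_grip [ 0.641 -0.384  0.063] 0.9
dial_grip [ 0.419 -0.201  0.061] 0.66
((0.5865300297737122, -0.20716089010238647), (0.11983887851238251, 0.1202334612607956), 80.7605972290039)
bar 264 [ 0.58599631 -0.20681254  0.09259006]
[-0.98755189  0.15729357] [0.00366807 0.01639062]
```

Call:
send_rows:
  series:
    - [[0, 0, -3, 0], [0, 0, -3, 0], [0, 0, -3, 0], [0, 0, 0, 0], [-0.19, -1.12, 0, 0], [-0.19, -1.12, 0, 0], [-0.19, -1.12, 0, 0], [-0.19, -1.12, 0, 0], [-0.19, -1.12, 0, 0], [-0.19, -1.12, 0, 0]]

```text
time_s: 4.08
tcp_pos: [0.5603, 0.2889, 0.1609]
eef_rot: [[-0.987, 0.163, 0.001], [0.163, 0.987, 0.001], [-0.001, 0.001, -1.0]]
contact_force: [0.1, 2.3, 1.4]
grip_width: -0.0001
grasp_force: 1.2
```

Run:
```python
from h import *
st()
f=cams.grab_frame("side"); cv2.imwrite("pics/s1.png",f["img"])
```

```text
4.075 [0.5603 0.2889 0.1609] [0.1 2.3 1.4] [27.3 31.2 12.9 71.6  0.  36.6] -0.0001 1.2122804881073534
```

View pics/s1.png

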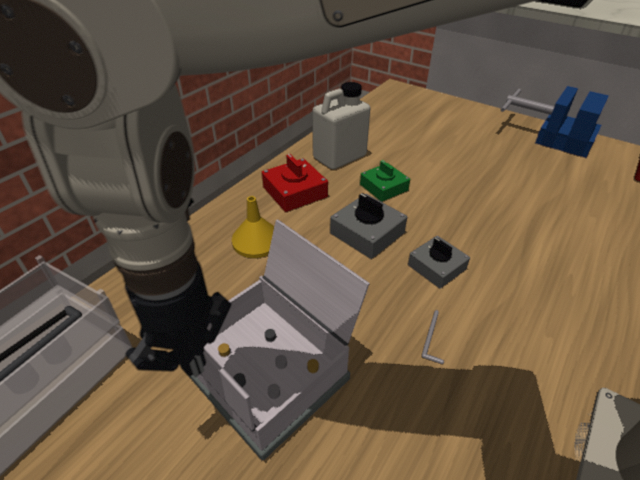

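Call:
send_rows:
  series:
    - [[-0.15, -0.89, -0.1, 0], [-0.13, -0.79, -0.3, 0], [-0.13, -0.79, -0.4, 0], [-0.12, -0.69, -0.6, 0], [-0.1, -0.59, -0.6, 0], [-0.08, -0.49, -0.8, 0], [-0.05, -0.3, -0.6, 0], [-0.03, -0.2, -0.6, 0], [0, -0.1, -0.5, 0], [0, -0.1, -0.3, 0], [0, 0, 0, 0]]

```text
time_s: 5.5
tcp_pos: [0.5518, 0.2402, 0.114]
eef_rot: [[-0.987, 0.163, 0.0], [0.163, 0.987, 0.001], [-0.0, 0.001, -1.0]]
contact_force: [-4.0, -1.6, 12.1]
grip_width: 0.0
grasp_force: 6.5
```

Run:
```python
from h import *
st()
```

```text
5.5 [0.5518 0.2402 0.114 ] [-4.  -1.6 12.1] [23.5 30.1  3.7 63.5  0.  32.9] 0.0 6.474656406644499
```

Call:
send_rows:
  series:
    - [[0, 0, 2, 0], [0, 0, 4, 0], [0, 0, 4.5, 0], [0, 0, 4.5, 0], [-0.72, -4.5, 0, 0], [-0.72, -4.5, 0, 0], [-0.72, -4.5, 0, 0], [-0.72, -4.5, 0, 0], [-0.72, -4.5, 0, 0], [0, 0, 0, 0]]

```text
time_s: 6.75
tcp_pos: [0.5155, 0.0128, 0.2616]
eef_rot: [[-0.986, 0.167, -0.001], [0.167, 0.986, 0.0], [0.002, 0.0, -1.0]]
contact_force: [-0.5, 0.7, 0.1]
grip_width: 0.0001
grasp_force: 0.0
```

Run:
```python
from h import *
st()
f=cams.grab_frame("top")
P=np.array([[world(f,u,v) for u in range(60,300)] for v in range(170,360)]).reshape(-1,3)
d=np.array([.167,.986]); e=np.array([.986,-.167])
r=P[:,:2]-[.5605,.273]; Y=-r@d; X=r@e
for a in range(10,80,10):
    k=(abs(Y-a/1e3)<.004)&(abs(X)<.08)&(P[:,2]>.0); print(a,k.sum(),np.round(np.percentile(P[k,2],[10,50,90]),4) if k.any() else '')
r=P[:,:2]-[.5315,.1045]; Y=r@d; X=r@e
k=(abs(X)<.09)&(P[:,2]>.13)&(P[:,2]<.22)&(Y>-.06)&(Y<.04)
q=P[k]; yy=Y[k]
for z in np.arange(.13,.22,.01):
    m=abs(q[:,2]-z)<.005
    if m.any(): print(round(z,3),m.sum(),np.round([yy[m].min(),np.median(yy[m]),yy[m].max()],3))
```

```text
6.75 [0.5155 0.0128 0.2616] [-0.5  0.7  0.1] [ 1.4 15.4  4.1 78.8  0.  11. ] 0.0001 0.0
10 0 
20 0 
30 0 
40 0 
50 0 
60 0 
70 0
```

Run:
```python
from h import *
f=cams.grab_frame("side"); cv2.imwrite("pics/s2.png",f["img"])
P=np.array([[world(f,u,v) for u in range(120,400)] for v in range(200,470)]).reshape(-1,3)
d=np.array([.167,.986]); e=np.array([.986,-.167])
r=P[:,:2]-[.5605,.273]; Y=-r@d; X=r@e
for a in range(10,90,10):
    k=(abs(Y-a/1e3)<.004)&(abs(X)<.08)&(P[:,2]>.0); print(a,k.sum(),np.round(np.percentile(P[k,2],[10,50,90]),4) if k.any() else '')
r=P[:,:2]-[.5315,.1045]; Y=r@d; X=r@e
for z in np.arange(.11,.22,.01):
    m=(abs(P[:,2]-z)<.003)&(abs(X)<.09)&(Y>-.06)&(Y<.04)
    if m.any(): print(round(z,3),m.sum(),np.round(np.median(Y[m]),3))
```

```text
10 615 [0.0928 0.094  0.0952]
20 605 [0.0927 0.094  0.0952]
30 576 [0.0927 0.0939 0.0951]
40 560 [0.0927 0.0939 0.0952]
50 551 [0.0926 0.094  0.0951]
60 541 [0.0928 0.094  0.0952]
70 526 [0.0928 0.0939 0.095 ]
80 195 [0.0927 0.0938 0.0949]
0.11 306 -0.003
0.12 323 -0.007
0.13 326 -0.01
0.14 353 -0.013
0.15 354 -0.017
0.16 359 -0.02
0.17 361 -0.024
0.18 371 -0.027
0.19 375 -0.03
0.2 372 -0.034
```

View pics/s2.png

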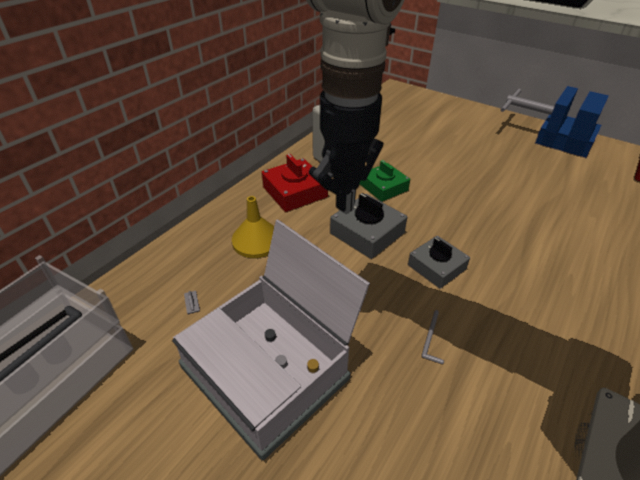

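The narrow flap is flat (about 0.094 m). The wide flap stands at about 1.9 rad, so I push it over next.

Call:
send_rows:
  series:
    - [[0, 0, -2.5, 0], [0, 0, -2.5, 0], [0, 0, -2.5, 0], [0.19, 1.1, 0, 0], [0.19, 1.1, 0, 0], [0.19, 1.1, 0, 0], [0.19, 1.1, 0, 0], [0.19, 1.1, 0, 0], [0.19, 1.1, 0, 0], [0.19, 1.1, 0, 0], [0, 0, 0, 0]]

```text
time_s: 8.22
tcp_pos: [0.5295, 0.093, 0.1871]
eef_rot: [[-0.987, 0.162, -0.0], [0.162, 0.987, 0.001], [0.0, 0.001, -1.0]]
contact_force: [0.3, -0.2, -0.1]
grip_width: -0.0001
grasp_force: 0.0
```

Call:
send_rows:
  series:
    - [[0.2, 1.18, -0.1, 0], [0.2, 1.18, -0.3, 0], [0.18, 1.08, -0.5, 0], [0.17, 0.99, -0.7, 0], [0.13, 0.79, -0.8, 0], [0.12, 0.69, -1.0, 0], [0.07, 0.39, -0.8, 0], [0.05, 0.3, -0.8, 0], [0.03, 0.2, -0.8, 0], [0, 0.1, -0.6, 0], [0, 0, -0.2, 0], [0, 0, 0, 0], [0, 0, 0, 0]]

```text
time_s: 9.85
tcp_pos: [0.5409, 0.1607, 0.1213]
eef_rot: [[-0.987, 0.163, -0.0], [0.163, 0.987, -0.0], [0.0, -0.0, -1.0]]
contact_force: [0.1, 0.1, -0.1]
grip_width: -0.0
grasp_force: 0.0
```

Run:
```python
from h import *
st()
```

```text
9.85 [0.5409 0.1607 0.1213] [ 0.1  0.1 -0.1] [16.5 25.9 -2.2 61.9 -0.  26. ] -0.0 0.0
```

Call:
send_rows:
  series:
    - [[0, 0, -0.2, 0], [0, 0, -0.2, 0], [0, 0, 0, 0], [0, 0, 0, 0]]

```text
time_s: 10.35
tcp_pos: [0.5411, 0.1608, 0.1209]
eef_rot: [[-0.987, 0.163, 0.002], [0.163, 0.987, 0.001], [-0.002, 0.001, -1.0]]
contact_force: [-7.1, -1.5, 19.3]
grip_width: 0.0002
grasp_force: 9.4
```

Run:
```python
from h import *
st()
f=cams.grab_frame("side")
P=np.array([[world(f,u,v) for u in range(120,400)] for v in range(200,470)]).reshape(-1,3)
d=np.array([.167,.986]); e=np.array([.986,-.167])
r=P[:,:2]-[.5315,.1045]; Y=r@d; X=r@e
for a in range(10,160,10):
    k=(abs(Y-a/1e3)<.004)&(abs(X)<.08)&(P[:,2]>.0)&(P[:,2]<.15); print(a,k.sum(),np.round(np.percentile(P[k,2],[10,50,90]),4) if k.any() else '')
```

```text
10.35 [0.5411 0.1608 0.1209] [-7.1 -1.5 19.3] [16.6 25.8 -2.4 61.6 -0.  25.9] 0.0002 9.42967938244692
10 309 [0.099  0.1007 0.1019]
20 290 [0.0994 0.1008 0.102 ]
30 295 [0.0996 0.1009 0.1021]
40 272 [0.0995 0.1009 0.1023]
50 331 [0.0995 0.101  0.1228]
60 346 [0.0998 0.1012 0.1318]
70 437 [0.0996 0.1013 0.1295]
80 379 [0.0996 0.1008 0.1018]
90 511 [0.0997 0.1009 0.102 ]
100 532 [0.0996 0.1009 0.1021]
110 701 [0.0935 0.0999 0.1018]
120 548 [0.0927 0.094  0.0952]
130 565 [0.0928 0.094  0.0951]
140 579 [0.0927 0.094  0.0952]
150 590 [0.0927 0.094  0.0952]
```

Call:
send_rows:
  series:
    - [[0, 0, 2, 0], [0, 0, 4, 0], [0, 0, 4, 0], [0.57, -4.6, 0, 0], [0.57, -4.6, 0, 0], [0.57, -4.6, 0, 0], [0.57, -4.6, 0, 0], [0.57, -4.6, 0, 0], [0.57, -4.6, 0, 0], [0.57, -4.6, 0, 0], [0.57, -4.6, 0, 0], [0, 0, 0, 0]]
  jaw: 5

```text
time_s: 11.9
tcp_pos: [0.5863, -0.2106, 0.2166]
eef_rot: [[-0.986, 0.168, -0.0], [0.168, 0.986, -0.001], [0.0, -0.001, -1.0]]
contact_force: [0.1, 0.4, -0.6]
grip_width: 0.0497
grasp_force: 0.0
```

Run:
```python
from h import *
st()
f=cams.grab_frame("wrist"); cv2.imwrite("pics/w1.png",f["img"])
for r in nets.spot_point("dial_grip",f)[:3]: print(np.round(r["xyz"],3),round(r["confidence"],2))
P=np.array([[world(f,u,v) for u in range(0,640,2)] for v in range(0,480,2)]).reshape(-1,3)
k=(P[:,2]>.088)&(P[:,2]<.1)&(np.hypot(P[:,0]-.5865,P[:,1]+.207)<.04); b=P[k]; print(len(b),b.mean(0) if len(b) else '')
if len(b): w,V=np.linalg.eigh(np.cov(b[:,:2].T)); print(V[:,1],cv2.minAreaRect(b[:,:2].astype(np.float32)))
```

```text
11.9 [ 0.5863 -0.2106  0.2166] [ 0.1  0.4 -0.6] [-19.7  28.8  17.3  78.5  -0.  -10.1] 0.0497 0.0
[ 0.638 -0.381  0.06 ] 0.77
[ 0.585 -0.213  0.085] 0.73
365 [ 0.58496999 -0.20982718  0.09340562]
[-0.986538    0.16353216] ((0.5860487818717957, -0.21018707752227783), (0.010914405807852745, 0.05519944056868553), 80.68617248535156)
```

View pics/w1.png

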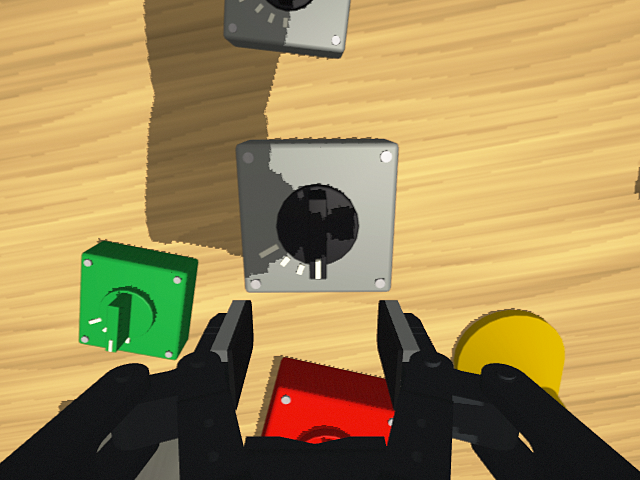

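The wrist view shows the meant grey pod centred at about (317,225), with the bar aligned between the fingers. I descend and grip.

Call:
send_rows:
  series:
    - [[0, 0, -3, 0], [0, 0, -3, 0], [0, 0, -3, 0], [0, 0, -2.5, 0], [0, 0, -1.5, 0], [0, 0, 0, 0], [0, 0, 0, 0]]

```text
time_s: 12.88
tcp_pos: [0.5874, -0.207, 0.0885]
eef_rot: [[-0.987, 0.163, 0.002], [0.163, 0.987, -0.001], [-0.002, -0.0, -1.0]]
contact_force: [0.3, -0.1, -0.1]
grip_width: 0.0499
grasp_force: 0.0
```

Call:
send_rows:
  series:
    - [[0, 0, 0, 0], [0, 0, 0, 0], [0, 0, 0, 0], [0, 0, 0, 0], [0, 0, 0, 0], [0, 0, 0, 0]]
  jaw: 0
  grip_force: 50

```text
time_s: 13.62
tcp_pos: [0.5868, -0.2091, 0.0885]
eef_rot: [[-0.986, 0.165, 0.001], [0.165, 0.986, -0.004], [-0.002, -0.003, -1.0]]
contact_force: [-2.1, -5.2, 4.1]
grip_width: 0.011
grasp_force: 50.8
```

Call:
send_rows:
  series:
    - [[0, 0, 0, -0.1], [0, 0, 0, -0.1], [0, 0, 0, -0.1], [0, 0, 0, -0.1], [0, 0, 0, -0.1], [0, 0, 0, -0.1], [0, 0, 0, -0.1], [0, 0, 0, -0.1], [0, 0, 0, -0.1], [0, 0, 0, -0.1], [0, 0, 0, -0.05], [0, 0, 0, 0], [0, 0, 0, 0]]

```text
time_s: 15.25
tcp_pos: [0.5873, -0.2087, 0.0885]
eef_rot: [[-0.35, 0.937, 0.002], [0.937, 0.35, -0.003], [-0.004, 0.001, -1.0]]
contact_force: [-1.2, -4.9, 3.0]
grip_width: 0.0114
grasp_force: 50.9
```

Run:
```python
from h import *
s=st(); R=np.array(s["eef_rot"]); print("tool y yaw",np.arctan2(R[1,1],R[0,1]),"turned",np.pi/2-.163-np.arctan2(R[1,1],R[0,1]),s["torque"])
f=cams.grab_frame("wrist"); cv2.imwrite("pics/w2.png",f["img"])
f=cams.grab_frame("side")
P=np.array([[world(f,u,v) for u in range(120,400)] for v in range(200,470)]).reshape(-1,3)
d=np.array([.167,.986]); r=P[:,:2]-[.5315,.1045]; Y=r@d
for a in (40,100,140):
    k=(abs(Y-a/1e3)<.004)&(abs(r@[.986,-.167])<.08); print(a,np.median(P[k,2]))
cv2.imwrite("pics/s3.png",cv2.resize(f["img"][150:300,240:460],None,fx=3,fy=3))
```

```text
15.25 [ 0.5873 -0.2087  0.0885] [-1.2 -4.9  3. ] [-19.5  33.6   5.5  61.7  -0.1  50. ] 0.0114 50.926167368888855
tool y yaw 0.3570667206200399 turned 1.0507296061748566 [-1.09907691  0.11960361  0.09060244]
40 0.1009091200224374
100 0.10090854624150442
140 0.09395686939401748
```

View pics/w2.png

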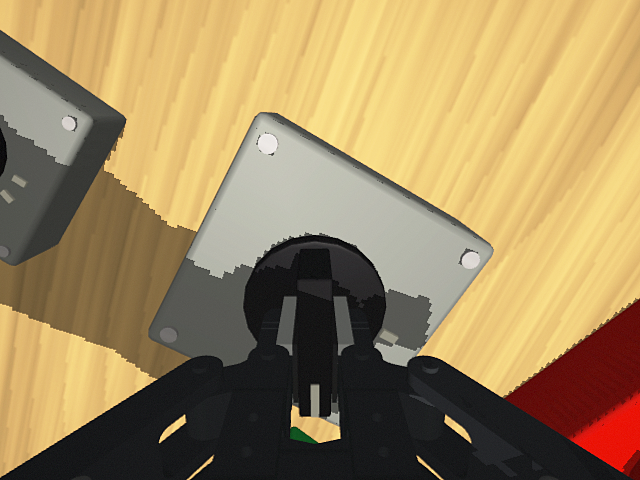

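View pics/s3.png

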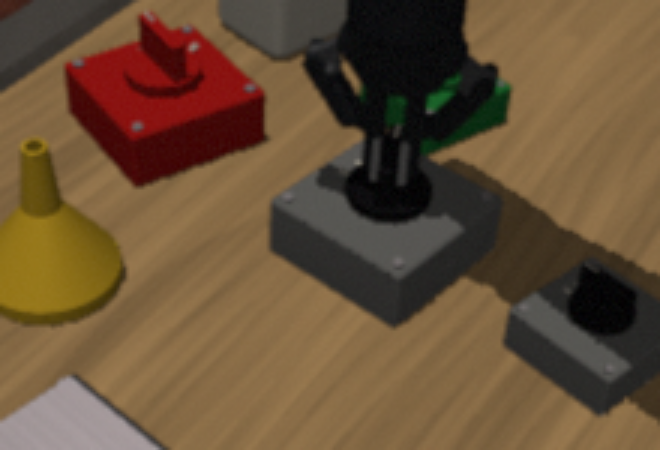

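The bar is upright between the pads (pointer at (315,400)), turned with the tool by 1.05 rad, and both flaps are flat. I hold briefly before handing in.

Call:
send_rows:
  series:
    - [[0, 0, 0, 0], [0, 0, 0, 0], [0, 0, 0, 0], [0, 0, 0, 0], [0, 0, 0, 0]]

```text
time_s: 15.98
tcp_pos: [0.5872, -0.2087, 0.0885]
eef_rot: [[-0.35, 0.937, 0.002], [0.937, 0.35, -0.003], [-0.004, 0.001, -1.0]]
contact_force: [-0.7, -5.6, 4.0]
grip_width: 0.011
grasp_force: 50.9
```

Run:
```python
from h import *
st(); print(ticket.sign_off())
```

```text
15.975 [ 0.5872 -0.2087  0.0885] [-0.7 -5.6  4. ] [-19.5  33.6   5.5  61.7  -0.1  50. ] 0.011 50.927274227142334
the job is handed in; nothing more can be done
None
```

Job handed in at about 16 s: narrow flap then wide flap folded flat (checked by depth), and the fingers still hold the dial at the third click (tool turned 1.05 rad, 51 N grip); the hand-in gave no verdict.

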